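Sweep the loose clothes pegs into the peg tray

TASK

Sweep the two wooden clothes pegs across the white board with the fingers, through the open front of the three-sided tray, until each peg lies wholly inside it. Slide them gently along the board: do not pinch, lift or flick them, and leave the sauce pot and all the other kitchenware where they stand. Finish clear of everything.

Things in the scene. Friction and masses are not known exactly. Their poses are not given: they have to be found in the camera images.
- tray: Peg tray fixed on the board: three brown wooden walls 30 mm high and 10 mm thick around a blue floor sheet 1 mm thick, level with the board, no lip. Open on its front. Inside 120 mm deep (own x) by 320 mm wide (own y). Origin: centre of the inner floor; x points from the open front to the back wall, so the open front edge is the line x = -60 mm, the back wall starts at +60 mm, the side walls at y = +-160 mm. At most about 0.15 rad from facing the robot squarely.
- peg1: Pale wooden clothes peg with a steel spring, lying on its side on the board, loose, about 16 g: 84 mm long (own x, jaw at +x), 14 mm high, 14 mm wide at the jaw and 18 mm at the tail. Origin: centre of its underside. Slides freely, stops when no longer pushed.
- peg1_jaw (a point): Middle of the jaw end of that peg, 42 mm from its middle, 7 mm above the board.
- peg1_tail (a point): Middle of the tail (handle) end of that peg, 42 mm from its middle, 7 mm above the board.
- peg2: Pale wooden clothes peg with a steel spring, lying on its side on the board, loose, about 16 g: 84 mm long (own x, jaw at +x), 14 mm high, 14 mm wide at the jaw and 18 mm at the tail. Origin: centre of its underside. Slides freely, stops when no longer pushed.
- peg2_jaw (a point): Middle of the jaw end of that peg, 42 mm from its middle, 7 mm above the board.
- peg2_tail (a point): Middle of the tail (handle) end of that peg, 42 mm from its middle, 7 mm above the board.
- sauce_pot: Small clear sauce pot with red lid, 48 mm across, 46 mm high, loose, standing in the row with the pegs. Bystander. Origin: centre of its underside.
- steamer: Large round two-tier bamboo steamer with lid, 269 mm across, 189 mm high with its handle, on the right. Bystander. Origin: centre of its underside.
- colander: Stainless steel colander, 244 mm across, 307 mm over its handles, 110 mm high, on the left. Bystander. Origin: centre of its underside.
- lunchbox: Blue plastic three-tier lunchbox, 114 x 182 x 156 mm, at the left near the robot. Bystander. Origin: centre of its underside.
- spice_jar: Amber spice jar, 52 mm across, 105 mm high, at the right near the robot. Bystander. Origin: centre of its underside.
There are look-alikes about, which are no part of the job. What is shaped like the peg2 but pink is not meant.

How it is judged:
At the end, for the whole second after the job is handed in: Both ends of both pegs are inside the tray: behind its open front edge (3 mm allowed) and between its walls; the pegs lie low and at rest; every other thing is upright and within 20 mm of where it stood (x of peg1_jaw in the frame of tray between -0.063 and 0.065 m and y of peg1_jaw in the frame of tray between -0.164 and 0.164 m and x of peg1_tail in the frame of tray between -0.063 and 0.065 m and y of peg1_tail in the frame of tray between -0.164 and 0.164 m and height (world z) of each of peg1, peg2 below 0.025 m and linear speed of each of peg1, peg2 below 0.02 m/s and x of peg2_jaw in the frame of tray between -0.063 and 0.065 m and y of peg2_jaw in the frame of tray between -0.164 and 0.164 m and x of peg2_tail in the frame of tray between -0.063 and 0.065 m and y of peg2_tail in the frame of tray between -0.164 and 0.164 m and distance of each of sauce_pot, steamer, colander, lunchbox, spice_jar from where it was at the start of the episode below 0.02 m and angle between each of sauce_pot, steamer, colander, lunchbox, spice_jar's own z axis and vertical below 0.2 rad); the robot touches nothing.
It fails at once if a peg is lifted off the board (its underside point above 25 mm) (height (world z) of any of peg1, peg2 above 0.025 m).
It fails at once if a peg is pinched or pressed with more than 25 N (contact force between the fingers and peg1 above 25 N or contact force between the fingers and peg2 above 25 N).
It fails at once if a peg is flicked (faster than 0.7 m/s) (linear speed of any of peg1, peg2 above 0.7 m/s).
It fails at once if the sauce pot or other kitchenware is moved more than 20 mm (distance of any of sauce_pot, steamer, colander, lunchbox, spice_jar from where it was at the start of the episode above 0.02 m).
It also fails if it takes over 67 s, if anything falls off the work surface, if the arm or the gripper's body presses on something with over 40 N, if the wrist force passes 120 N, or if a joint passes its speed limit or range.

ROBOT

A 7-joint arm with a two-finger parallel gripper is mounted at the origin on the work surface. World frame = base frame: x ahead of the robot, y to its left, z up, the work surface at z = 0. Lengths are in m, angles in rad, forces in N, time in s.
With the tool pointing down it reaches from about 0.425 to 0.925 m from the base axis. Payload 6.8 kg.
Tool frame: the origin (TCP) lies on the front face of the gripper's body, between the roots of the fingers; the fingertips stand 73 mm ahead of it and the grasp point (between the pads) lies 54 mm ahead of it; z points along the fingers, y is the line along which they close (so a half turn about z gives the same grasp; the last joint's range is limited). The gripper opens to 85 mm and grips with 20 to 120 N. Pads are 22 mm wide; open, the fingers measure 114 mm over their backs; the gripper's body (76 mm by 85 mm) begins 54 mm behind the grasp point. The pads swing forward as they close: fully open they stand 13 mm farther back than shut.
Start: joints at [-1.346, 0.477, 0.022, 1.555, -0.011, 1.109, -0.083], TCP at [0.221, 0.638, 0.304] pointing down, gripper open.
Joint ranges: [-2.96, 2.96], [-0.34, 2.1], [-1.41, 1.46], [0.24, 2.44], [-1.37, 4.51], [0.17, 1.92], [-2.96, 2.96]. Speed limits (rad/s): [2.39, 2.39, 3.14, 3.14, 3.14, 3.14, 3.14].

INTERFACE

Orientations are given as a unit quaternion [w, x, y, z].
In Python, from station import bot, optics gives the robot as it stands.
- The arm moves only by the tool drive_tool, never from a script. Its argument "deltas" is a list of rows, each an object with "gripper": the closure in counts, from 0 (fully open) to 255 (shut); "offset": the shift along the tool's x, y, z in units of 1000 mm (1.0 is 1000 mm), a list of three; "angular": the turn, a rotation vector about the tool's x, y, z in units of 45 degrees (1.0 is 45 degrees), a list of three. In form: [{"gripper": gripper, "offset": [dx, dy, dz], "angular": [rx, ry, rz]}, ...]. A call has 1 to 5 rows; each row is the pose to reach, as a shift and turn from the pose commanded when the call began, along the tool's axes at that moment; what a row does not reach only later rows make up. A row lasts 1/10 s, in which the tool goes at most 50 mm and 8.59 degrees, less where a joint would pass 70% of its speed; a pose out of reach is approached as far as the arm can. A call with a number of a shift or a turn outside -1 to 1 is refused whole. A call with a gripper value outside its range is refused whole. The fingers move at their own pace and stop on an object; "grip_force" is the grip in N (left out, the last holds). Time passes only in rows, so rows that repeat a pose let the fingers close. It gives the time, the measured TCP pose, the force, the opening and the grip force at its end, in the units of the state.
- bot.get_obs(): the state, without advancing time (a new reading comes with each control period).
- optics.read_camera(name): name is "scene" or "top"; returns the picture (384x512x3 uint8, blue, green, red); there is no depth.
- optics.camera_model(name): a dict with "fx", "fy", "cx", "cy" (pixels), "dist" ([k1, k2, p1, p2, k3] as OpenCV has them; the pictures are not rectified), "cam_to_world" (4x4, takes a point from camera to world coordinates). Camera axes: x right, y up, looking along -z (the intrinsics and any distortion apply to the point x, -y, -z); pixel columns grow to the right and rows downward; lengths in m; the calibration is good to about 2 mm. A picture is of the moment at which its call begins. camera_model takes no time and is no camera call.
- bot.hand_in(): hands the job in; it is judged then, once.
The state is a dict: "t": time; "q": joint angles; "joint_vel": joint speeds; "joint_torque": joint torques, N m; "eef_pos": TCP position; "tool_rot": TCP orientation; "contact_force": force on the tool from outside, world axes, zero at the start; "torque": the same for the moment, N m; "gripper_width": opening from 0.0 (shut) to 1.0 (fully open); "grasp_force": force on a finger pad.
Only numpy, scipy, OpenCV 4.12 (cv2) and the standard library are available. Lean on these libraries where they do the work, as an engineer would, in place of code of your own. Each camera call takes 0.05 s, during which the arm holds its last target. There are 200 camera calls.

## Working session

There is one attempt and no reset: what is moved stays moved. The work goes in short steps, Python scripts to look and compute and a tool call to move; the robot and the scene stay as the last step left them, time stands still between calls to the robot, and variables do not carry over. Pictures are saved under pics/ and viewed, at most 10 in all, crops included, and the job is handed in when it is done.

Besides the shell and the picture viewer there is one more tool, called as name(argument=value, ...) on one line, values as JSON. drive_tool: Moves the arm, as the interface text tells. Its arguments: {"type":"object","properties":{"deltas":{"type":"array"},"grip_force":{"type":"number"}},"required":["deltas"]}

```bash
mkdir -p pics
cat > h.py <<'E'
import numpy as np, cv2
from station import bot, optics
def ray(name,px):
    m=optics.camera_model(name); K=np.array([[m['fx'],0,m['cx']],[0,m['fy'],m['cy']],[0,0,1.]])
    u=cv2.undistortPoints(np.array(px,float).reshape(-1,1,2),K,np.array(m['dist'],float)).reshape(-1,2)
    T=np.array(m['cam_to_world']); d=np.c_[u[:,0],-u[:,1],-np.ones(len(u))]@T[:3,:3].T
    return T[:3,3],d
def w(name,px,z=0.):
    o,d=ray(name,px); return o+d*((z-o[2])/d[:,2])[:,None]
E
python3 - <<'E'
from h import *
for n in('top','scene'):
    im=optics.read_camera(n); cv2.imwrite(f'pics/{n}0.png',im)
    print(n,np.round(optics.camera_model(n)['cam_to_world'],3).tolist())
o=bot.get_obs(); print(o)
E
python3 -c "
import cv2
cv2.imwrite('pics/top0b.png',cv2.resize(cv2.imread('pics/top0.png'),(800,600),interpolation=cv2.INTER_CUBIC))"
```

```text
top [[-0.009, 0.996, -0.084, 0.377], [-1.0, -0.01, -0.02, -0.007], [-0.021, 0.084, 0.996, 1.317], [0.0, 0.0, 0.0, 1.0]]
scene [[0.738, -0.524, 0.425, 1.101], [0.675, 0.569, -0.469, -0.668], [0.004, 0.633, 0.774, 1.176], [0.0, 0.0, 0.0, 1.0]]
{'t': 0.1, 'q': array([-1.34610033,  0.47772546,  0.02236613,  1.5563371 , -0.01150817,
        1.10928916, -0.0831123 ]), 'joint_vel': array([-0.00128688, -0.00246301,  0.00075246, -0.00177089, -0.00028977,
       -0.00134824,  0.00021367]), 'joint_torque': array([ 4.80699353e-03, -5.97764325e+01,  1.61404487e+00, -2.81957388e+01,
        1.29383354e-02,  5.06221506e-03, -3.42477483e-05]), 'eef_pos': array([0.22039402, 0.63757703, 0.30302445]), 'tool_rot': array([-7.45134568e-05,  1.65639323e-01,  9.86186063e-01, -8.11882624e-04]), 'contact_force': array([ 0.0269782 ,  0.4443225 , -0.30073813]), 'torque': array([ 0.02539088, -0.02017802,  0.02922204]), 'grasp_force': 0.0, 'gripper_width': 0.9993948855873132}
```

View pics/top0b.png

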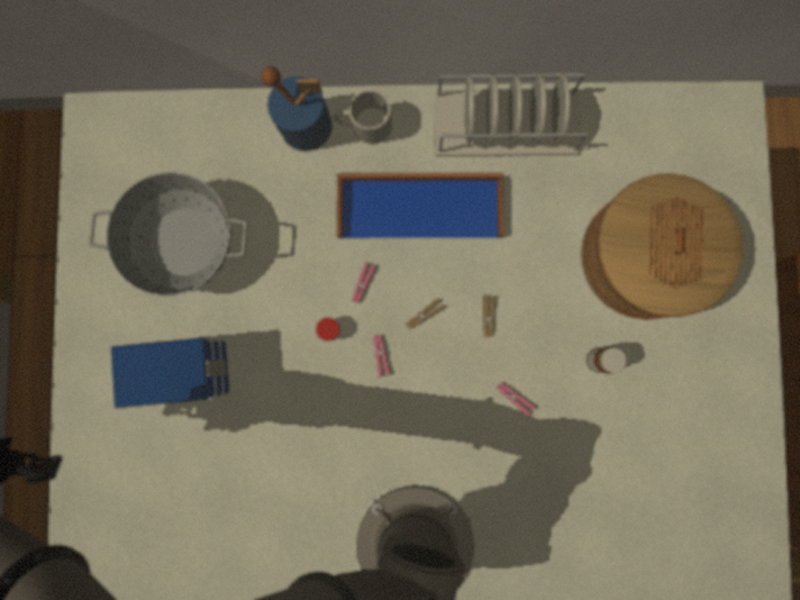

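View pics/scene0.png

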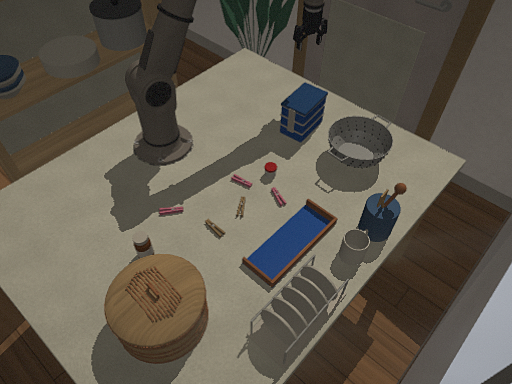

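Top picture (800x600): the tray's blue floor spans (345–503, 178–237), with its open front at the bottom. The peg-like things are pale (426,313), pale (489,315), pink (364,282), pink (381,356) and pink (517,399). I choose the two pale ones. The pot's lid is at (328,329). I'll measure and check with a crop.

Run:
```python
from h import *
im=cv2.imread('pics/top0.png'); s=512/800
x0,y0,x1,y1=190,95,360,275
cv2.imwrite('pics/crop0.png',cv2.resize(im[y0:y1,x0:x1],None,fx=3.3,fy=3.3,interpolation=cv2.INTER_CUBIC))
hsv=cv2.cvtColor(im,cv2.COLOR_BGR2HSV)
bg=cv2.medianBlur(im,51)
blue=cv2.inRange(hsv,(105,120,60),(130,255,255)); 
n,l,st,c=cv2.connectedComponentsWithStats(blue)
for i in range(1,n):
    if st[i,4]>300: 
        r=cv2.minAreaRect(np.argwhere(l==i)[:,::-1].astype(np.float32)); print('blue',st[i],np.round(w('top',cv2.boxPoints(r)),3).tolist())
d=cv2.absdiff(im,bg).max(2)
m=(d>28).astype(np.uint8)
for nm,(a,b) in dict(peg1=(426,313),peg2=(489,315),pinkA=(364,282),pinkB=(381,356),pinkC=(517,399),pot=(328,329)).items():
    a*=s;b*=s
    win=np.zeros_like(m); win[int(b-17):int(b+17),int(a-15):int(a+15)]=1
    pts=np.argwhere(m*win)[:,::-1].astype(np.float32)
    if len(pts)<5: print(nm,'few');continue
    q=cv2.boxPoints(cv2.minAreaRect(pts))
    zz=.046 if nm=='pot' else .008
    P=w('top',q,zz)[:,:2]; cc=P.mean(0); e=[P[1]-P[0],P[2]-P[1]]; L=max(e,key=np.linalg.norm)
    print(nm,len(pts),np.round(cc,3),'len',np.round([np.linalg.norm(v) for v in e],3),'ang',np.degrees(np.arctan2(L[1],L[0])).round(1)%180)
print('jar',w('top',[(613*s,360*s)],.105))
```

```text
blue [ 221  116   97   36 3298] [[0.741, 0.136, 0.0], [0.737, -0.177, 0.0], [0.622, -0.174, 0.0], [0.625, 0.136, 0.0]]
blue [  73  217   58   42 2004] [[0.398, 0.623, 0.0], [0.415, 0.434, 0.0], [0.297, 0.42, 0.0], [0.279, 0.608, 0.0]]
peg1 190 [ 0.461 -0.028] len [0.088 0.025] ang 126.4
peg2 232 [ 0.457 -0.159] len [0.029 0.083] ang 178.8
pinkA 230 [0.528 0.095] len [0.087 0.031] ang 159.3
pinkB 282 [0.381 0.076] len [0.073 0.104] ang 179.6
pinkC 239 [ 0.288 -0.212] len [0.044 0.098] ang 68.1
pot 308 [0.432 0.156] len [0.068 0.047] ang 93.8
jar [[ 0.36536504 -0.37570488  0.105     ]]
```

View pics/crop0.png

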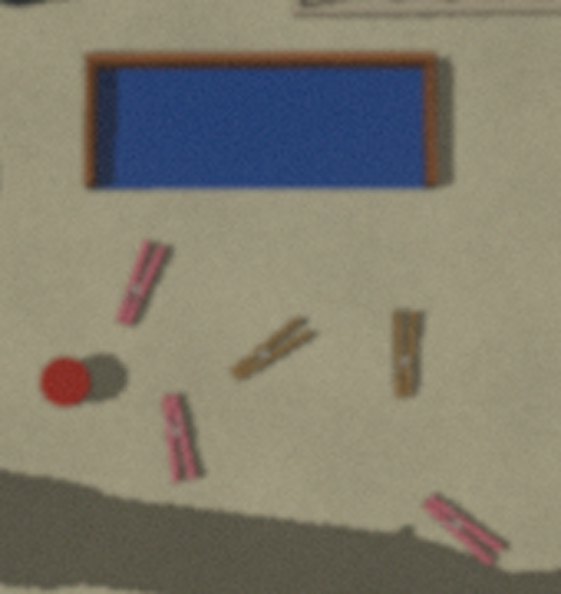

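The crop confirms two wooden pegs: peg1 at crop (275,347), slanted, and peg2 at (404,353), lying along x. The pink ones are decoys. Next I go to the near side of peg1, turning the closing axis to world y and leaving the fingers about 50 mm apart as a rake.

drive_tool(deltas=[{"gripper": 105, "offset": [-0.028, -0.041, 0], "angular": [0, 0, -0.1]}, {"gripper": 105, "offset": [-0.056, -0.081, 0], "angular": [0, 0, -0.2]}, {"gripper": 105, "offset": [-0.085, -0.122, 0], "angular": [0, 0, -0.3]}, {"gripper": 105, "offset": [-0.113, -0.162, 0], "angular": [0, 0, -0.424]}, {"gripper": 105, "offset": [-0.141, -0.202, 0], "angular": [0, 0, -0.424]}])

```text
t: 0.6
eef_pos: [0.288, 0.3987, 0.3035]
tool_rot: [-0.0, -0.001, 1.0, -0.0]
contact_force: [0.2, 0.2, -0.2]
gripper_width: 0.587
grasp_force: 0.0
```

drive_tool(deltas=[{"gripper": 105, "offset": [-0.013, -0.045, 0], "angular": [0, 0, 0]}, {"gripper": 105, "offset": [-0.026, -0.09, 0], "angular": [0, 0, 0]}, {"gripper": 105, "offset": [-0.039, -0.135, 0], "angular": [0, 0, 0]}, {"gripper": 105, "offset": [-0.052, -0.18, 0], "angular": [0, 0, 0]}, {"gripper": 105, "offset": [-0.065, -0.225, 0], "angular": [0, 0, 0]}])

```text
t: 1.1
eef_pos: [0.3528, 0.174, 0.3038]
tool_rot: [-0.0, -0.0, 1.0, 0.0]
contact_force: [1.7, 0.4, 1.2]
gripper_width: 0.591
grasp_force: 0.0
```

drive_tool(deltas=[{"gripper": 105, "offset": [-0.013, -0.045, 0], "angular": [0, 0, 0]}, {"gripper": 105, "offset": [-0.026, -0.09, 0], "angular": [0, 0, 0]}, {"gripper": 105, "offset": [-0.039, -0.135, 0], "angular": [0, 0, 0]}, {"gripper": 105, "offset": [-0.052, -0.18, 0], "angular": [0, 0, 0]}, {"gripper": 105, "offset": [-0.058, -0.2, 0], "angular": [0, 0, 0]}])

```text
t: 1.6
eef_pos: [0.411, -0.028, 0.304]
tool_rot: [0.0, 0.002, 1.0, -0.0]
contact_force: [0.3, 0.2, -1.0]
gripper_width: 0.587
grasp_force: 0.0
```

drive_tool(deltas=[{"gripper": 105, "offset": [0.01, 0, 0.04], "angular": [0, 0, 0]}, {"gripper": 105, "offset": [0.014, 0, 0.08], "angular": [0, 0, 0]}, {"gripper": 105, "offset": [0.014, 0, 0.12], "angular": [0, 0, 0]}, {"gripper": 105, "offset": [0.014, 0, 0.16], "angular": [0, 0, 0]}, {"gripper": 105, "offset": [0.014, 0, 0.194], "angular": [0, 0, 0]}])

```text
t: 2.1
eef_pos: [0.3963, -0.024, 0.1081]
tool_rot: [-0.0, -0.0, 1.0, -0.0]
contact_force: [-0.1, 0.6, 0.2]
gripper_width: 0.587
grasp_force: 0.0
```

Run:
```python
from h import *
print(bot.get_obs()['eef_pos'])
t=optics.read_camera('top')[95:275,190:360]; s=optics.read_camera('scene')[130:280,150:350]
a=cv2.resize(t,(400,424),interpolation=cv2.INTER_CUBIC); b=cv2.resize(s,(400,300),interpolation=cv2.INTER_CUBIC)
b=cv2.copyMakeBorder(b,0,124,0,0,cv2.BORDER_CONSTANT)
cv2.imwrite('pics/p1.png',np.hstack([a,b]))
```

```text
[ 0.39627309 -0.02401863  0.10806947]
```

View pics/p1.png

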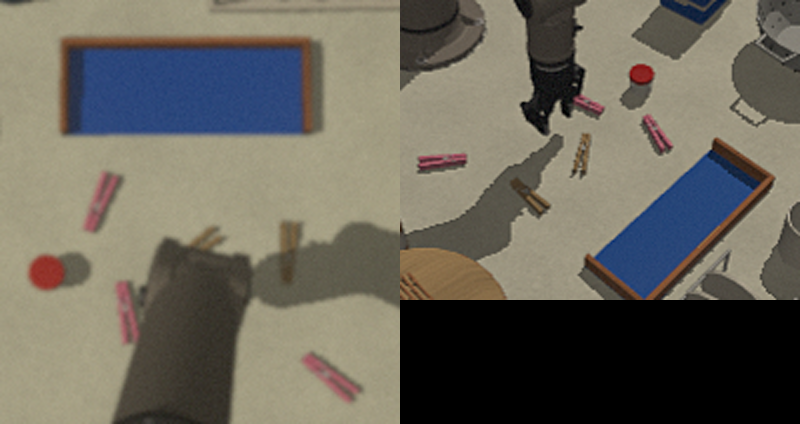

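The picture shows the gripper behind peg1 (left panel (205,237)) and clear of the pink peg at (125,310). I lower it.

drive_tool(deltas=[{"gripper": 105, "offset": [0, 0, 0.012], "angular": [0, 0, 0]}, {"gripper": 105, "offset": [0, 0, 0.024], "angular": [0, 0, 0]}, {"gripper": 105, "offset": [0, 0, 0.032], "angular": [0, 0, 0]}, {"gripper": 105, "offset": [0, 0, 0.032], "angular": [0, 0, 0]}])

```text
t: 2.6
eef_pos: [0.3971, -0.0239, 0.0783]
tool_rot: [0.0, -0.0, 1.0, 0.0]
contact_force: [-0.7, 0.4, -0.9]
gripper_width: 0.59
grasp_force: 0.0
```

drive_tool(deltas=[{"gripper": 105, "offset": [0, 0, 0.004], "angular": [0, 0, 0]}, {"gripper": 105, "offset": [-0.01, 0, 0.004], "angular": [0, 0, 0]}, {"gripper": 105, "offset": [-0.02, 0, 0.004], "angular": [0, 0, 0]}, {"gripper": 105, "offset": [-0.03, 0, 0.004], "angular": [0, 0, 0]}, {"gripper": 105, "offset": [-0.04, 0, 0.004], "angular": [0, 0, 0]}])

```text
t: 3.1
eef_pos: [0.4384, -0.0239, 0.0741]
tool_rot: [0.0, -0.0, 1.0, -0.0]
contact_force: [-0.0, -0.3, -0.3]
gripper_width: 0.588
grasp_force: 0.0
```

drive_tool(deltas=[{"gripper": 105, "offset": [-0.01, 0, 0], "angular": [0, 0, 0]}, {"gripper": 105, "offset": [-0.02, 0, 0], "angular": [0, 0, 0]}, {"gripper": 105, "offset": [-0.03, 0, 0], "angular": [0, 0, 0]}, {"gripper": 105, "offset": [-0.04, 0, 0], "angular": [0, 0, 0]}, {"gripper": 105, "offset": [-0.05, 0, 0], "angular": [0, 0, 0]}])

```text
t: 3.6
eef_pos: [0.4877, -0.024, 0.0739]
tool_rot: [-0.0, -0.0, 1.0, 0.0]
contact_force: [0.3, 0.4, -1.3]
gripper_width: 0.587
grasp_force: 0.0
```

Run:
```python
from h import *
o=bot.get_obs();print(o['eef_pos'],o['contact_force'])
t=optics.read_camera('top')[95:275,190:360]; s=optics.read_camera('scene')[130:280,150:350]
a=cv2.resize(t,(400,424),interpolation=cv2.INTER_CUBIC); b=cv2.resize(s,(400,300),interpolation=cv2.INTER_CUBIC)
b=cv2.copyMakeBorder(b,0,124,0,0,cv2.BORDER_CONSTANT)
cv2.imwrite('pics/p2.png',np.hstack([a,b]))
```

```text
[ 0.48765249 -0.02396629  0.07385832] [ 0.25053715  0.43787675 -1.29519669]
```

View pics/p2.png

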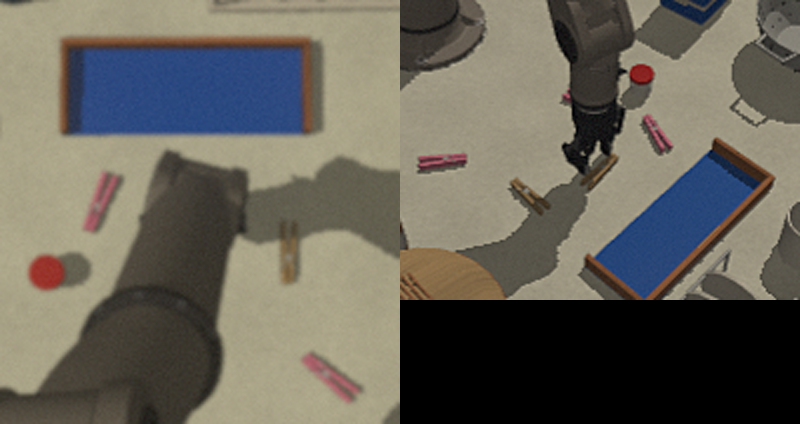

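Right panel: peg1 (600,170) now lies across both fingertips, square to the tray, and the pot and pink pegs have not moved. I keep sweeping.

drive_tool(deltas=[{"gripper": 105, "offset": [-0.012, 0, 0], "angular": [0, 0, 0]}, {"gripper": 105, "offset": [-0.024, 0, 0], "angular": [0, 0, 0]}, {"gripper": 105, "offset": [-0.036, 0, 0], "angular": [0, 0, 0]}, {"gripper": 105, "offset": [-0.048, 0, 0], "angular": [0, 0, 0]}, {"gripper": 105, "offset": [-0.06, 0, 0], "angular": [0, 0, 0]}])

```text
t: 4.2
eef_pos: [0.548, -0.0239, 0.0739]
tool_rot: [0.0, -0.0, 1.0, 0.0]
contact_force: [-0.7, -0.1, 0.3]
gripper_width: 0.591
grasp_force: 0.1
```

drive_tool(deltas=[{"gripper": 105, "offset": [-0.012, 0, 0], "angular": [0, 0, 0]}, {"gripper": 105, "offset": [-0.024, 0, 0], "angular": [0, 0, 0]}, {"gripper": 105, "offset": [-0.036, 0, 0], "angular": [0, 0, 0]}, {"gripper": 105, "offset": [-0.048, 0, 0], "angular": [0, 0, 0]}, {"gripper": 105, "offset": [-0.06, 0, 0], "angular": [0, 0, 0]}])

```text
t: 4.7
eef_pos: [0.6078, -0.0239, 0.0739]
tool_rot: [-0.0, -0.0, 1.0, 0.0]
contact_force: [-0.1, 0.2, 0.8]
gripper_width: 0.588
grasp_force: 0.0
```

drive_tool(deltas=[{"gripper": 105, "offset": [-0.012, 0, 0], "angular": [0, 0, 0]}, {"gripper": 105, "offset": [-0.024, 0, 0], "angular": [0, 0, 0]}, {"gripper": 105, "offset": [-0.036, 0, 0], "angular": [0, 0, 0]}, {"gripper": 105, "offset": [-0.042, 0, 0], "angular": [0, 0, 0]}, {"gripper": 105, "offset": [-0.042, 0, 0], "angular": [0, 0, 0]}])

```text
t: 5.2
eef_pos: [0.6498, -0.0239, 0.0739]
tool_rot: [0.0, -0.0, 1.0, -0.0]
contact_force: [-0.0, 0.8, 0.4]
gripper_width: 0.589
grasp_force: 0.0
```

drive_tool(deltas=[{"gripper": 105, "offset": [0.02, 0, 0], "angular": [0, 0, 0]}, {"gripper": 105, "offset": [0.03, 0, -0.02], "angular": [0, 0, 0]}, {"gripper": 255, "offset": [0.03, 0, -0.05], "angular": [0, 0, 0]}, {"gripper": 255, "offset": [0.05, -0.03, -0.08], "angular": [0, 0, 0]}, {"gripper": 255, "offset": [0.085, -0.06, -0.08], "angular": [0, 0, 0]}])

```text
t: 5.7
eef_pos: [0.567, -0.084, 0.1577]
tool_rot: [0.004, -0.002, 1.0, -0.0]
contact_force: [0.1, -0.9, 0.3]
gripper_width: 0.077
grasp_force: 0.0
```

drive_tool(deltas=[{"gripper": 255, "offset": [0.04, -0.018, 0], "angular": [0, 0, 0]}, {"gripper": 255, "offset": [0.08, -0.036, 0], "angular": [0, 0, 0]}, {"gripper": 255, "offset": [0.12, -0.055, 0], "angular": [0, 0, 0]}, {"gripper": 255, "offset": [0.16, -0.074, 0], "angular": [0, 0, 0]}, {"gripper": 255, "offset": [0.18, -0.074, 0], "angular": [0, 0, 0]}])

```text
t: 6.2
eef_pos: [0.3793, -0.1598, 0.1537]
tool_rot: [-0.001, 0.002, 1.0, 0.0]
contact_force: [0.3, 0.7, -0.2]
gripper_width: -0.0
grasp_force: 0.0
```

Run:
```python
from h import *
o=bot.get_obs();print(o['eef_pos'],o['contact_force'],o['gripper_width'])
t=optics.read_camera('top')[95:275,190:360]; s=optics.read_camera('scene')[130:280,150:350]
a=cv2.resize(t,(400,424),interpolation=cv2.INTER_CUBIC); b=cv2.resize(s,(400,300),interpolation=cv2.INTER_CUBIC)
b=cv2.copyMakeBorder(b,0,124,0,0,cv2.BORDER_CONSTANT)
cv2.imwrite('pics/p3.png',np.hstack([a,b]))
```

```text
[ 0.37926946 -0.15976834  0.15373197] [ 0.25226653  0.73291722 -0.21331519] -2.8071847358753815e-05
```

View pics/p3.png

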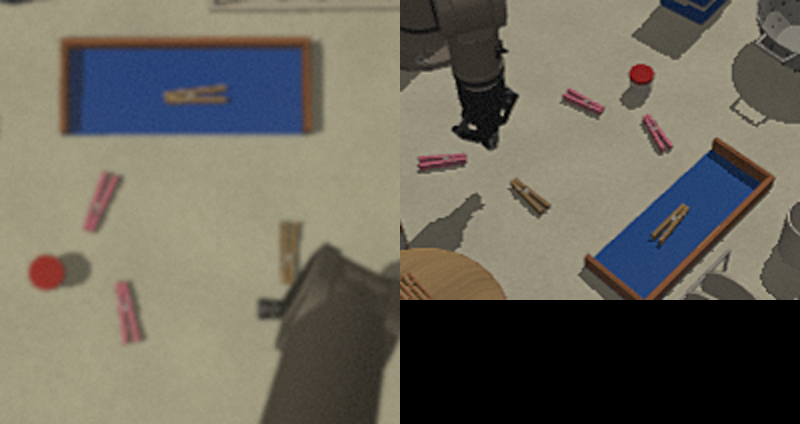

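Left panel: peg1 lies wholly inside the tray at (195,94). Peg2 (289,252) is only about 17 mm in from the tray's right wall line. I first nudge it about 45 mm to +y with the shut fingers at its middle, then push it in from its end.

drive_tool(deltas=[{"gripper": 255, "offset": [0, -0.045, 0], "angular": [0, 0, 0]}, {"gripper": 255, "offset": [-0.04, -0.047, 0], "angular": [0, 0, 0]}, {"gripper": 255, "offset": [-0.078, -0.047, 0.01], "angular": [0, 0, 0]}, {"gripper": 255, "offset": [-0.078, -0.047, 0.045], "angular": [0, 0, 0]}, {"gripper": 255, "offset": [-0.078, -0.047, 0.07], "angular": [0, 0, 0]}])

```text
t: 6.8
eef_pos: [0.4643, -0.2042, 0.0825]
tool_rot: [0.001, -0.001, 1.0, -0.0]
contact_force: [0.1, 0.2, 0.1]
gripper_width: -0.002
grasp_force: 0.0
```

drive_tool(deltas=[{"gripper": 255, "offset": [0, 0, 0.006], "angular": [0, 0, 0]}, {"gripper": 255, "offset": [0, 0.01, 0.006], "angular": [0, 0, 0]}, {"gripper": 255, "offset": [0, 0.02, 0.006], "angular": [0, 0, 0]}, {"gripper": 255, "offset": [0, 0.03, 0.006], "angular": [0, 0, 0]}, {"gripper": 255, "offset": [0, 0.04, 0.006], "angular": [0, 0, 0]}])

```text
t: 7.3
eef_pos: [0.4626, -0.1637, 0.0789]
tool_rot: [0.001, -0.001, 1.0, 0.0]
contact_force: [0.1, 0.1, -0.8]
gripper_width: -0.001
grasp_force: 0.2
```

drive_tool(deltas=[{"gripper": 255, "offset": [0, 0.01, 0], "angular": [0, 0, 0]}, {"gripper": 255, "offset": [0, 0.02, 0], "angular": [0, 0, 0]}, {"gripper": 255, "offset": [0, 0.03, 0], "angular": [0, 0, 0]}, {"gripper": 255, "offset": [0, 0.03, 0], "angular": [0, 0, 0]}])

```text
t: 7.7
eef_pos: [0.4619, -0.1331, 0.0778]
tool_rot: [-0.0, -0.001, 1.0, 0.0]
contact_force: [-0.1, -0.6, 0.5]
gripper_width: -0.002
grasp_force: 0.0
```

drive_tool(deltas=[{"gripper": 255, "offset": [0, -0.02, 0], "angular": [0, 0, 0]}, {"gripper": 255, "offset": [0, -0.03, -0.03], "angular": [0, 0, 0]}, {"gripper": 255, "offset": [0, -0.03, -0.07], "angular": [0, 0, 0]}, {"gripper": 255, "offset": [0.045, -0.03, -0.07], "angular": [0, 0, 0]}, {"gripper": 255, "offset": [0.07, 0, -0.07], "angular": [0, 0, 0]}])

```text
t: 8.2
eef_pos: [0.39, -0.1377, 0.1487]
tool_rot: [0.001, 0.003, 1.0, -0.001]
contact_force: [-0.1, 1.6, 0.0]
gripper_width: -0.002
grasp_force: 0.0
```

Run:
```python
from h import *
o=bot.get_obs();print(o['eef_pos'],o['contact_force'],o['gripper_width'])
t=optics.read_camera('top')[95:275,190:360]; s=optics.read_camera('scene')[130:280,150:350]
a=cv2.resize(t,(400,424),interpolation=cv2.INTER_CUBIC); b=cv2.resize(s,(400,300),interpolation=cv2.INTER_CUBIC)
b=cv2.copyMakeBorder(b,0,124,0,0,cv2.BORDER_CONSTANT)
cv2.imwrite('pics/p4.png',np.hstack([a,b]))
```

```text
[ 0.39001295 -0.13774272  0.14868523] [-0.09278335  1.58931859  0.02200737] -0.0023823663912707154
```

View pics/p4.png

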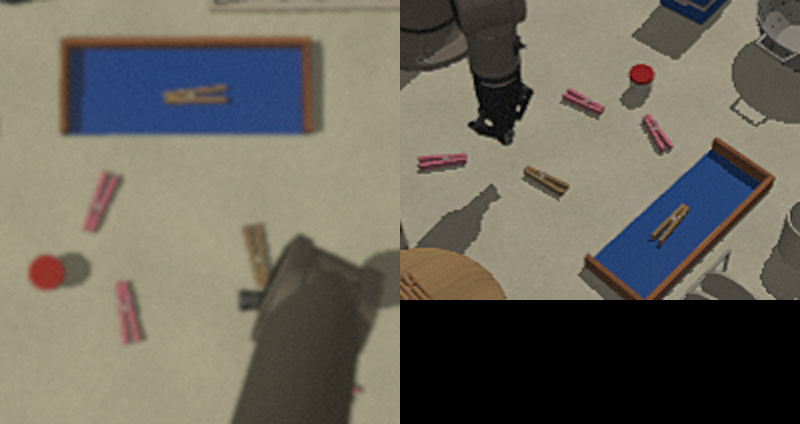

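Peg2 is now at top panel (256,225)–(265,283), tilted about 9° and well within the tray's opening. I compute its ends.

Run:
```python
from h import *
P=lambda a,b:(190+a/400*170-.3,95+b/424*180-.3)
print(w('top',[P(256,225),P(265,283),P(163,97),P(228,91),P(73,134),P(302,134)],.01).round(4)); print(bot.get_obs()['eef_pos'])
```

```text
[[ 0.4943 -0.1118  0.01  ]
 [ 0.4161 -0.1226  0.01  ]
 [ 0.6711  0.0121  0.01  ]
 [ 0.6783 -0.0768  0.01  ]
 [ 0.6215  0.1354  0.01  ]
 [ 0.6177 -0.1764  0.01  ]]
[ 0.38716571 -0.13252467  0.14721858]
```

drive_tool(deltas=[{"gripper": 255, "offset": [0.002, 0.014, 0.02], "angular": [0, 0, 0]}, {"gripper": 255, "offset": [0.002, 0.014, 0.045], "angular": [0, 0, 0]}, {"gripper": 255, "offset": [0.002, 0.014, 0.068], "angular": [0, 0, 0]}, {"gripper": 255, "offset": [0.002, 0.014, 0.069], "angular": [0, 0, 0]}])

```text
t: 8.7
eef_pos: [0.3888, -0.1208, 0.077]
tool_rot: [-0.002, -0.0, 1.0, 0.0]
contact_force: [-0.5, -0.1, 0.5]
gripper_width: 0.002
grasp_force: 0.0
```

drive_tool(deltas=[{"gripper": 255, "offset": [-0.006, 0.001, 0], "angular": [0, 0, 0]}, {"gripper": 255, "offset": [-0.014, 0.001, 0], "angular": [0, 0, 0]}, {"gripper": 255, "offset": [-0.022, 0.001, 0], "angular": [0, 0, 0]}, {"gripper": 255, "offset": [-0.032, 0.001, 0], "angular": [0, 0, 0]}, {"gripper": 255, "offset": [-0.042, 0.001, 0], "angular": [0, 0, 0]}])

```text
t: 9.2
eef_pos: [0.4333, -0.1199, 0.0794]
tool_rot: [0.001, -0.0, 1.0, -0.0]
contact_force: [-0.1, 0.3, 0.4]
gripper_width: -0.005
grasp_force: 0.1
```

drive_tool(deltas=[{"gripper": 255, "offset": [-0.01, 0, 0], "angular": [0, 0, 0]}, {"gripper": 255, "offset": [-0.02, 0, 0], "angular": [0, 0, 0]}, {"gripper": 255, "offset": [-0.03, 0, 0], "angular": [0, 0, 0]}, {"gripper": 255, "offset": [-0.04, 0, 0], "angular": [0, 0, 0]}, {"gripper": 255, "offset": [-0.05, 0, 0], "angular": [0, 0, 0]}])

```text
t: 9.7
eef_pos: [0.4827, -0.12, 0.0788]
tool_rot: [-0.0, -0.0, 1.0, -0.0]
contact_force: [0.5, 0.2, -1.0]
gripper_width: -0.002
grasp_force: 0.1
```

Run:
```python
from h import *
o=bot.get_obs();print(o['eef_pos'],o['contact_force'],o['gripper_width'])
t=optics.read_camera('top')[95:275,190:360]; s=optics.read_camera('scene')[130:280,150:350]
a=cv2.resize(t,(400,424),interpolation=cv2.INTER_CUBIC); b=cv2.resize(s,(400,300),interpolation=cv2.INTER_CUBIC)
b=cv2.copyMakeBorder(b,0,124,0,0,cv2.BORDER_CONSTANT)
cv2.imwrite('pics/p5.png',np.hstack([a,b]))
```

```text
[ 0.48265865 -0.11998527  0.07883924] [ 0.50575967  0.16252686 -1.01118153] -0.0022145456339046072
```

View pics/p5.png

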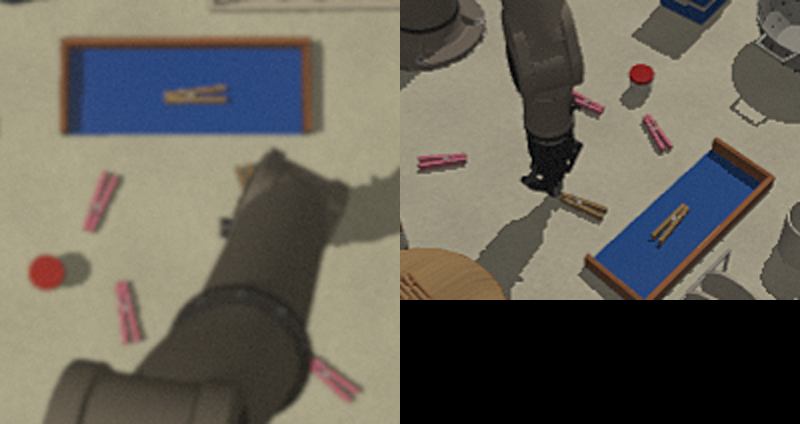

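Run:
```python
from h import *
P=lambda a,b:(150+(a-400)/2,130+b/2)
for p in [(527,172),(566,189)],[(561,194),(605,214)]:
    X=w('scene',[P(*q) for q in p],.012); d=X[1]-X[0]; print(X.round(3).tolist(),np.degrees(np.arctan2(d[1],d[0])))
```

```text
[[0.424, -0.122, 0.012], [0.5, -0.102, 0.012]] 14.897191262419534
[[0.5, -0.115, 0.012], [0.584, -0.094, 0.012]] 14.08783500133024
```

Peg2 still leads straight in front of the fingers without diverging (right panel (561,194)–(605,214)). I carry on.

drive_tool(deltas=[{"gripper": 255, "offset": [-0.01, 0, 0], "angular": [0, 0, 0]}, {"gripper": 255, "offset": [-0.02, 0, 0], "angular": [0, 0, 0]}, {"gripper": 255, "offset": [-0.03, 0, 0], "angular": [0, 0, 0]}, {"gripper": 255, "offset": [-0.04, 0, 0], "angular": [0, 0, 0]}, {"gripper": 255, "offset": [-0.05, 0, 0], "angular": [0, 0, 0]}])

```text
t: 10.3
eef_pos: [0.5328, -0.1199, 0.0789]
tool_rot: [0.0, -0.0, 1.0, -0.0]
contact_force: [-0.1, -0.1, 0.3]
gripper_width: -0.002
grasp_force: 0.1
```

drive_tool(deltas=[{"gripper": 255, "offset": [-0.01, 0, 0], "angular": [0, 0, 0]}, {"gripper": 255, "offset": [-0.02, 0, 0], "angular": [0, 0, 0]}, {"gripper": 255, "offset": [-0.03, 0, 0], "angular": [0, 0, 0]}, {"gripper": 255, "offset": [-0.04, 0, 0], "angular": [0, 0, 0]}, {"gripper": 255, "offset": [-0.05, 0, 0], "angular": [0, 0, 0]}])

```text
t: 10.8
eef_pos: [0.5827, -0.12, 0.0789]
tool_rot: [-0.0, -0.0, 1.0, -0.0]
contact_force: [-0.5, -1.0, 0.5]
gripper_width: 0.004
grasp_force: 0.1
```

Run:
```python
from h import *
o=bot.get_obs();print(o['eef_pos'],o['contact_force'],o['gripper_width'])
t=optics.read_camera('top')[95:275,190:360]; s=optics.read_camera('scene')[130:280,150:350]
a=cv2.resize(t,(400,424),interpolation=cv2.INTER_CUBIC); b=cv2.resize(s,(400,300),interpolation=cv2.INTER_CUBIC)
b=cv2.copyMakeBorder(b,0,124,0,0,cv2.BORDER_CONSTANT)
cv2.imwrite('pics/p6.png',np.hstack([a,b]))
```

```text
[ 0.5826838  -0.11995098  0.07885063] [-0.49793605 -0.9792813   0.50080327] 0.003890099825282322
```

View pics/p6.png

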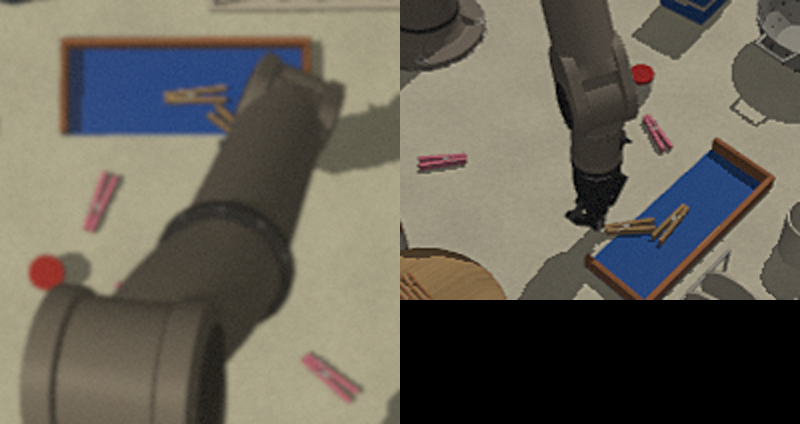

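Peg2 is slewing to +y: its near end is at right panel (605,228) and its far end at (655,226), by peg1's end. I'll switch to the open rake; first I work out the ends.

Run:
```python
from h import *
P=lambda a,b:(150+(a-400)/2,130+b/2)
print(w('scene',[P(605,227),P(654,226),P(655,241),P(688,208)],.01).round(3).tolist())
```

```text
[[0.6, -0.112, 0.01], [0.659, -0.056, 0.01], [0.679, -0.077, 0.01], [0.678, 0.011, 0.01]]
```

drive_tool(deltas=[{"gripper": 255, "offset": [0.015, 0, 0], "angular": [0, 0, 0]}, {"gripper": 135, "offset": [0.025, 0.01, -0.01], "angular": [0, 0, 0]}, {"gripper": 135, "offset": [0.025, 0.03, -0.01], "angular": [0, 0, 0]}, {"gripper": 135, "offset": [0.025, 0.03, 0], "angular": [0, 0, 0]}, {"gripper": 135, "offset": [0.025, 0.03, 0.004], "angular": [0, 0, 0]}])

```text
t: 11.4
eef_pos: [0.5565, -0.0891, 0.0745]
tool_rot: [-0.0, -0.001, 1.0, 0.0]
contact_force: [-0.1, -0.2, 0.5]
gripper_width: 0.466
grasp_force: 0.0
```

drive_tool(deltas=[{"gripper": 135, "offset": [-0.01, 0, 0], "angular": [0, 0, 0]}, {"gripper": 135, "offset": [-0.018, 0, 0], "angular": [0, 0, 0]}, {"gripper": 135, "offset": [-0.026, 0, 0], "angular": [0, 0, 0]}, {"gripper": 135, "offset": [-0.034, 0, 0], "angular": [0, 0, 0]}, {"gripper": 135, "offset": [-0.042, 0, 0], "angular": [0, 0, 0]}])

```text
t: 11.9
eef_pos: [0.5998, -0.0902, 0.075]
tool_rot: [0.0, 0.0, 1.0, -0.0]
contact_force: [-0.9, 0.1, -0.6]
gripper_width: 0.47
grasp_force: 0.1
```

drive_tool(deltas=[{"gripper": 135, "offset": [-0.008, 0, 0], "angular": [0, 0, 0]}, {"gripper": 135, "offset": [-0.016, 0, 0], "angular": [0, 0, 0]}, {"gripper": 135, "offset": [-0.024, 0, 0], "angular": [0, 0, 0]}, {"gripper": 135, "offset": [-0.032, 0, 0], "angular": [0, 0, 0]}, {"gripper": 135, "offset": [-0.034, 0, 0], "angular": [0, 0, 0]}])

```text
t: 12.4
eef_pos: [0.634, -0.0898, 0.0749]
tool_rot: [0.0, -0.0, 1.0, -0.0]
contact_force: [-0.6, 0.5, 0.5]
gripper_width: 0.472
grasp_force: 0.2
```

Back off straight, rise and look.

drive_tool(deltas=[{"gripper": 135, "offset": [0.02, 0, 0], "angular": [0, 0, 0]}, {"gripper": 135, "offset": [0.04, 0, 0], "angular": [0, 0, 0]}, {"gripper": 135, "offset": [0.06, 0, -0.03], "angular": [0, 0, 0]}, {"gripper": 135, "offset": [0.09, 0, -0.07], "angular": [0, 0, 0]}, {"gripper": 135, "offset": [0.13, 0, -0.1], "angular": [0, 0, 0]}])

```text
t: 12.9
eef_pos: [0.5033, -0.0901, 0.1765]
tool_rot: [0.001, -0.0, 1.0, -0.0]
contact_force: [0.4, 0.3, 2.0]
gripper_width: 0.47
grasp_force: 0.0
```

drive_tool(deltas=[{"gripper": 135, "offset": [0.03, 0, -0.03], "angular": [0, 0, 0]}, {"gripper": 135, "offset": [0.05, 0, -0.05], "angular": [0, 0, 0]}, {"gripper": 135, "offset": [0.06, 0, -0.07], "angular": [0, 0, 0]}, {"gripper": 135, "offset": [0.06, 0, -0.08], "angular": [0, 0, 0]}, {"gripper": 135, "offset": [0.06, 0, -0.08], "angular": [0, 0, 0]}])

```text
t: 13.4
eef_pos: [0.4441, -0.0899, 0.2562]
tool_rot: [0.002, -0.0, 1.0, 0.0]
contact_force: [0.0, 0.1, 0.3]
gripper_width: 0.47
grasp_force: 0.0
```

Run:
```python
from h import *
o=bot.get_obs();print(o['eef_pos'],o['contact_force'],o['gripper_width'])
t=optics.read_camera('top')[95:275,190:360]; s=optics.read_camera('scene')[130:280,150:350]
a=cv2.resize(t,(400,424),interpolation=cv2.INTER_CUBIC); b=cv2.resize(s,(400,300),interpolation=cv2.INTER_CUBIC)
b=cv2.copyMakeBorder(b,0,124,0,0,cv2.BORDER_CONSTANT)
cv2.imwrite('pics/p7.png',np.hstack([a,b]))
```

```text
[ 0.44407674 -0.08988468  0.25619561] [0.04449212 0.08405059 0.31280992] 0.47016001854511247
```

View pics/p7.png

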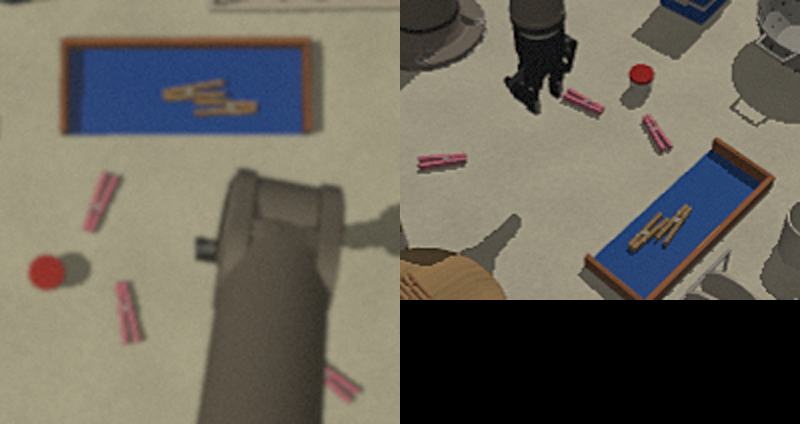

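Both pegs lie well inside the tray: peg1 is at left panel (195,91), and peg2 at (226,107), about 35 mm behind the front edge. The pot and decoys have not moved, and the arm is clear.

```bash
python3 -c "
from station import bot
print(bot.hand_in())"
```

```text
the job is handed in; nothing more can be done
None
```

I swept both wooden pegs into the tray and handed the job in at about 13.5 s. In the last picture both lay wholly inside, the arm was clear, and the pot and pink pegs had not moved; the hand-in gave no verdict.

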